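# Pack the table easel's drawer, then hold its board up at 40 degrees

## Robot

A 6-joint arm with a two-finger parallel gripper is mounted at the origin on a cart in front of the work surface, level with it; the furniture and walls round the work are solid. World frame = base frame: x ahead of the robot, y to its left, z up, the work surface at z = 0. Lengths are in m, angles in degrees, forces in N, time in s.
With the tool pointing down it reaches from about 0.4 to 0.825 m from the base axis. Payload 7 kg.
Tool frame: the origin (TCP) lies between the finger pads; the fingertips stand 25 mm ahead of it and the grasp point (between the pads) lies 6 mm ahead of it; z points along the fingers, y is the line along which they close (so a half turn about z gives the same grasp; the last joint's range is limited). The gripper opens to 88 mm and grips with 3 to 60 N. Pads are 19 mm wide; open, the fingers measure 130 mm over their backs; the gripper's body (78 mm by 193 mm) begins 47 mm behind the grasp point.
Start: joints at [-52.076, 20.546, 0.682, 0, -70.136, -16.507], TCP at [0.246, -0.628, 0.252] pointing down, gripper open.
Joint ranges: [-176.03, 176.03], [-82.01, 121.73], [-58.28, 71.71], [-173.87, 95.51], [-174.79, -0.11], [-173.66, 173.66]. Speed limits (degrees/s): [136.94, 136.94, 172.46, 180, 180, 180].

## Interface

Orientations are given as [roll, pitch, yaw] about the fixed x, y, z axes, in that order (R = Rz(yaw) Ry(pitch) Rx(roll)).
In Python, from plant import ctrl gives the robot as it stands.
- The arm moves only by the tool drive_effector, called after "Emit:" as a command line: name --argument value ..., lists and objects as JSON in quotes. Schema: {"type":"object","properties":{"offsets":{"type":"array","items":{"type":"number"},"minItems":5,"maxItems":40},"only":{"type":"string"},"quiet":{"type":"boolean"},"lines":{"type":"string"}},"required":["offsets"],"additionalProperties":false}. offsets is one flat list of numbers that holds 1 to 8 rows one after another, with no inner brackets; each row has 5 numbers: dx, dy, dz in units of 5 mm, then a turn about the tool's z in units of 10 degrees, then the finger opening in m; each row is the pose to reach, as a shift and turn from the pose commanded when the call began, along the tool's axes at that moment; what a row does not reach only later rows make up. A row lasts 1/8 s, in which the tool goes at most 0.0625 m and 10.7 degrees, less where a joint would pass 70% of its speed; a pose out of reach is approached as far as the arm can. The fingers move at their own pace and stop on an object; the grip force is fixed at half the most. Time passes only in rows, so rows that do not move let the fingers close. The tool returns the time, the measured TCP pose, the force, the opening and the grip force at its end. only (a regular expression) keeps the lines of the reply that match it, lines (a string "A,B") keeps lines A to B, and quiet returns only ok. Input that does not fit is refused with a message, and nothing moves.
- ctrl.get_obs(): the state, without advancing time (a new reading comes with each control period).
- ctrl.snapshot(name): name is "scene" or "top" or "wrist"; returns a dict with "frame" (400x640x3 uint8, red, green, blue), "z_map" (400x640 float32, m along the optical axis (not along the pixel's ray), 0 where there is no reading), "fovy" (degrees; the focal length in pixels is half the picture's height over the tangent of half this angle, whatever the lens; pixels are square), "cx", "cy" (the principal point, pixels), "R" (3x3) and "t" (3): a world point X has camera coordinates R X + t; the wrist camera has in their place "T_tool_cam" (4x4, takes a point from camera to tool coordinates, whose origin is the TCP and whose axes are the flange's). Camera axes: x right, y down, z forward; pixel columns grow to the right and rows downward; lengths in m; the calibration is good to about 2 mm. A picture is of the moment at which its call begins: read the wrist's pose just before it.
- ctrl.close_job(): hands the job in; it is judged then, once.
The state is a dict: "clock": time; "joint_pos": joint angles; "qvel": joint speeds; "tau": joint torques, N m; "tool_pos": TCP position; "orientation": TCP orientation; "force": force on the tool from outside, world axes, zero at the start; "moment": the same for the moment, N m; "opening": finger opening in m; "gripper_force": force on a finger pad.
Only numpy, scipy, OpenCV 4.12 (cv2) and the standard library are available. Lean on these libraries where they do the work, as an engineer would, in place of code of your own. Each camera call takes 0.05 s, during which the arm holds its last target. There are 200 camera calls.

## Task

Lay the paint tube from the table flat in the open drawer of the table easel box and push the drawer fully shut. Then take the knob on the far edge of the easel's hinged board, raise the board to 40 degrees from flat and keep holding it there, still: the wing nut of its stay is slack, so the board would fall shut, and your program finishes while the gripper holds it by the knob so that I can tighten the nut. Do not let the board drop, and leave the other things on the table where they are.

Things in the scene. Friction and masses are not known exactly. Their poses are not given: they have to be found in the camera images.
- easel_box: Wooden table easel box, fixed: 220 (its x) x 300 (its y) x 90 mm high, with a 12 mm board on top as lid (top face at 102 mm; a 12 mm ledge along its near edge). Origin: centre of the underside, at table height; x from the hinge edge (near the robot) to the knob edge, y left, z up. The drawer comes out of its right side (face y = -150 mm).
- drawer (a joint): How far the drawer is pulled out, m: 0 = fully shut, front flush with the box's right side; stop at 0.18. It slides along the box's -y axis; about 1.2 N of friction, no catch.
- drawer_floor (a point): Centre of the drawer's inner floor, 16 mm above the table; moves with the drawer, axes as the box's. Drawer 200 (x) x 220 mm (y), open on top; walls 6 mm thick (front 9 mm), 30 mm high above this floor; outer face of its front at y = -110 mm. A second tube is fixed in the inner end; y = -100 to +60 mm is free. Only what stands outside the box can be reached from above.
- drawer_pull (a point): Outer end of the small round wooden knob (20 mm diameter, standing 20 mm proud) in the middle of the drawer's front, 29.5 mm above the table. Pushing here along the box's +y shuts the drawer.
- lid_hinge (a joint): Angle of the board, rad: 0 = lying shut on the box, 0.698 = 40 degrees, stop at 1.05. Hinged along its near edge: the far edge rises. About 0.57 kg, no spring, almost no friction: it falls shut when let go.
- easel_lid: The board with its knob: 224 mm deep x 304 mm wide x 11 mm thick. Origin on the hinge axis, in the middle of the near edge (z = 90 mm); its x runs along the board to the far edge, y left; tilts with the board. In the middle of the far edge a turned wooden knob points away along x: neck 16 mm diameter, 12 mm long, then a head 26 mm diameter, 22 mm long.
- knob_grip (a point): Centre of the knob's head, where to pinch it (26 mm wide across y); shut, 96.5 mm above the table. The hinge axis lies along the box's y at x = -104 mm, z = 90 mm in the box's frame; this point is 239 mm from the axis along the board and 6.5 mm above it.
- paint_tube: The loose crimped metal paint tube with a black cap, lying flat on the table to the robot's right: 32 mm wide (x) x 114 mm long (y) x 27 mm high, 50 g. Origin: under its middle, at table height; z up. Its solid body, to grip across x, runs from y = -35 to +53 mm.
- ink_jar: Bystander: round jar of drawing ink, 55 mm diameter, 57 mm high; origin under its centre.
- bottle_tall: Bystander: tall squeeze bottle of paint, 46 mm diameter, 140 mm high; origin under its centre.
- bottle_short: Bystander: shorter squeeze bottle of paint, 42 mm diameter, 115 mm high; origin under its centre.
- water_cup: Bystander: plastic water cup, 85 mm diameter, 93 mm high; origin under its centre.
- masking_tape: Bystander: roll of masking tape lying flat, 104 mm diameter, 24 mm high; origin under its centre.
- brayer: Bystander: ink roller with wooden handle, 193 x 98 x 38 mm; origin under its middle.
- sanding_block: Bystander: small wooden sanding block, 40 x 60 x 30 mm; origin under its centre.
- scissors: Bystander: scissors lying flat, 54 x 179 x 9 mm; origin under the middle.

How it is judged:
By the outcome, as a careful person would: the job done as asked, in the order asked, and still so for the second after the job is handed in, while the arm keeps its last pose, push and grip.
It also fails if it takes over 72 s, if anything falls off the work surface, if the arm or the gripper's body presses on something with over 40 N, if the wrist force passes 120 N, or if a joint passes its speed limit or range.

## Working session

There is one attempt and no reset: what is moved stays moved. The work goes in short steps, Python scripts to look and compute and a tool call to move; the robot and the scene stay as the last step left them, time stands still between calls to the robot, and variables do not carry over. Pictures are saved under pics/ and viewed, at most 10 in all, crops included, and the job is handed in when it is done.

```bash
ls; mkdir -p pics
```

Create h.py:
```python
import numpy as np, cv2, pickle
from plant import ctrl
from scipy.spatial.transform import Rotation as Ro
def snap(n,fn):
    o=ctrl.get_obs(); s=ctrl.snapshot(n); s['obs']=o
    pickle.dump(s,open(f'{fn}.pkl','wb')); return s
def world(s,u,v,z=None):
    f=s['frame'].shape[0]/2/np.tan(np.radians(s['fovy']/2))
    r=np.array([(u-s['cx'])/f,(v-s['cy'])/f,1])
    if 'R' in s: R=np.array(s['R']).T; c=-R@np.array(s['t'])
    else:
        o=s['obs']; A=Ro.from_euler('xyz',o['orientation'],degrees=True).as_matrix()
        T=np.array(s['T_tool_cam']); R=A@T[:3,:3]; c=np.array(o['tool_pos'])+A@T[:3,3]
    d=R@r
    if z is None: return c+d*s['z_map'][int(v),int(u)]
    return c+d*(z-c[2])/d[2]
def save(s,fn,box=None,k=1):
    im=s['frame'][:,:,::-1]
    if box: im=im[box[1]:box[3],box[0]:box[2]]
    cv2.imwrite(f'pics/{fn}.png',cv2.resize(im,None,fx=k,fy=k,interpolation=cv2.INTER_CUBIC))
```

Run:
```python
from h import *
a=snap('scene','scene');b=snap('top','top')
im=np.vstack([a['frame'],b['frame']])[:,:,::-1]
cv2.imwrite('pics/a.png',cv2.resize(a['frame'][:,:,::-1],(800,500)))
cv2.imwrite('pics/b.png',cv2.resize(b['frame'][:,:,::-1],(800,500),interpolation=cv2.INTER_CUBIC))
for s in(a,b): print(s['fovy'],s['cx'],s['cy'],-np.array(s['R']).T@s['t'])
print(ctrl.get_obs())
```

```text
pics
plant.py
48.676348671773674 320.85404498542846 200.7085833482209 [-0.55695267 -0.90269643  1.02246644]
46.096528394872166 314.3069229324704 195.11068986237424 [0.17547756 0.08234261 1.81578175]
{'clock': 0.1, 'joint_pos': array([-5.20770673e+01,  2.05878781e+01,  6.38973821e-01, -1.80067042e-02,
       -7.01372704e+01, -1.65050938e+01]), 'qvel': array([-0.0760828 , -0.01751279,  0.2036452 ,  0.09987007,  0.00556309,
        0.02458903]), 'tau': array([ 3.48651702e-04, -5.84162843e+01,  2.93752706e+01,  7.01545045e+00,
        1.01451343e-02, -4.51615892e-05]), 'tool_pos': array([ 0.24629477, -0.62802105,  0.25070896]), 'orientation': array([ 1.79912567e+02, -8.25372791e-03, -1.58588286e+02]), 'force': array([ 0.42647815, -0.40500425, -0.6780092 ]), 'moment': array([ 0.02837143, -0.0331747 ,  0.03040632]), 'gripper_force': 0.0, 'opening': 0.08762555417594285}
```

View pics/a.png

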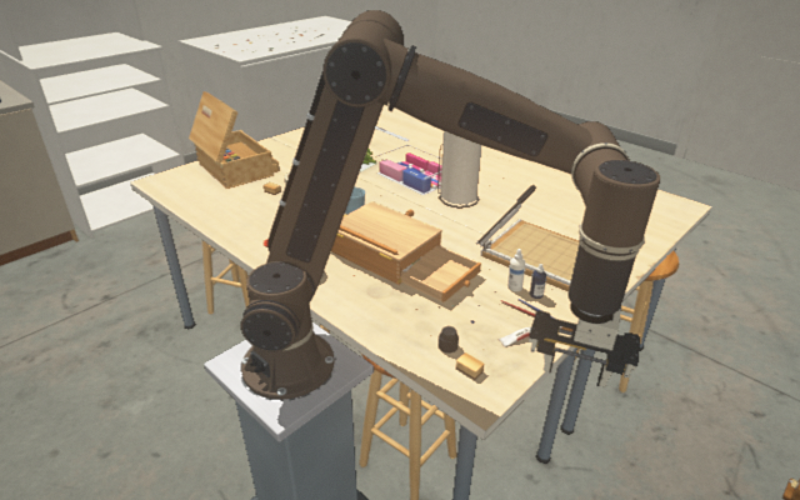

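View pics/b.png

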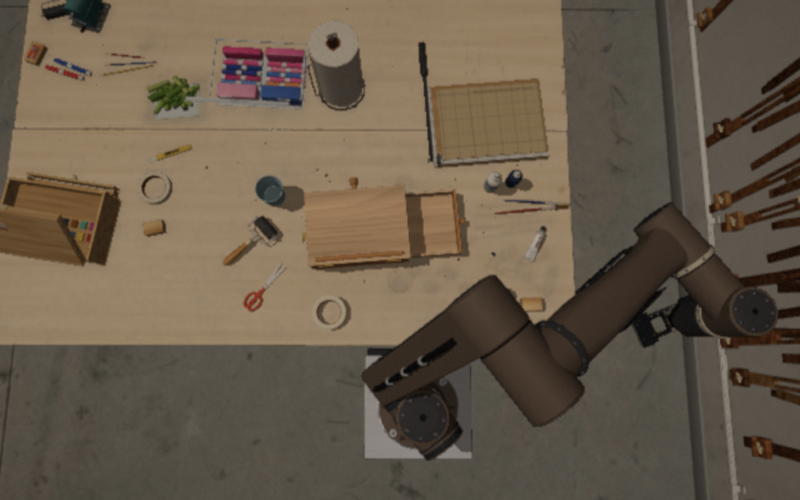

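The scene and top views show the box with its drawer to the right (top view, x 305–465, y 180–270), the lid knob at about (353,182), the tube at about (537,243), with the bottles and ink jar round it. I'll enlarge that part.

Run:
```python
from h import *
b=pickle.load(open('top.pkl','rb'))
save(b,'c',(236,130,456,250),3.6)
a=pickle.load(open('scene.pkl','rb'))
save(a,'d',(260,160,450,310),4)
```

```text
(no output)
```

View pics/c.png

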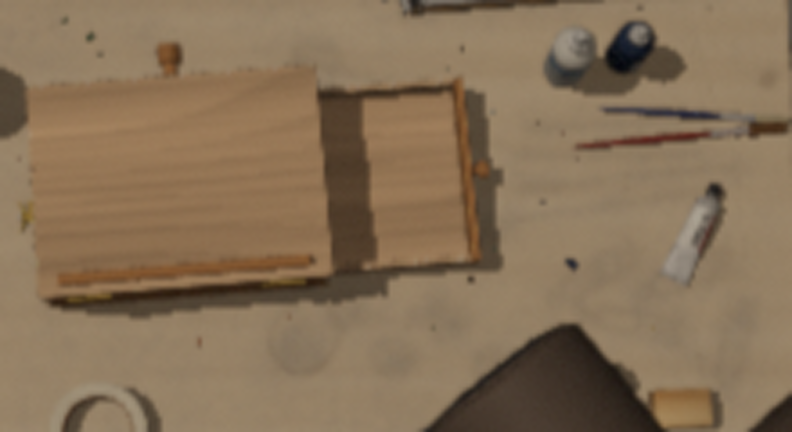

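View pics/d.png

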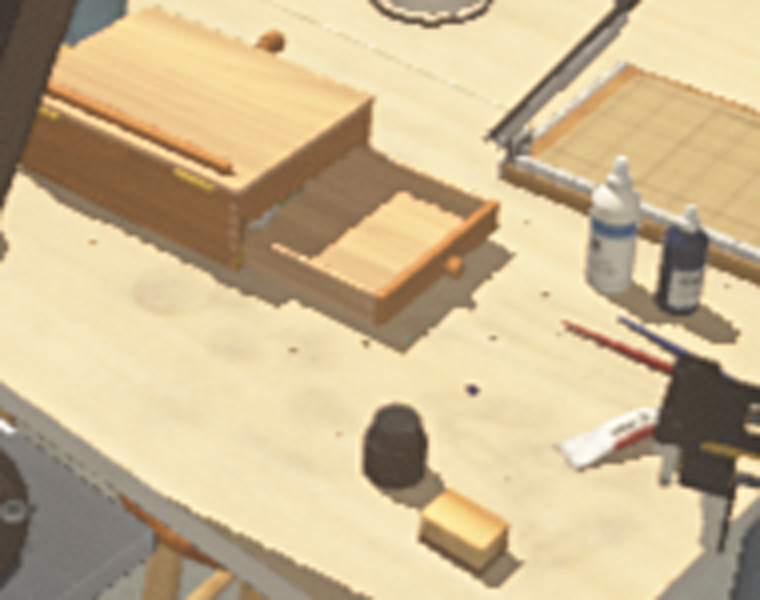

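Crop c: tube from crimp (677,279) to cap (714,190), drawer pull at (485,170), lid corners (27,88), (315,67), (330,275), (42,300), lid knob head (168,52). Crop d shows the same things from the side: knob (271,41), pull (457,266), lid corner (373,97), tube crimp end (570,455).

Run:
```python
from h import *
np.set_printoptions(precision=4,suppress=True)
b=pickle.load(open('top.pkl','rb'));a=pickle.load(open('scene.pkl','rb'))
for n,u,v,z in [('cap',714,190,.013),('crimpL',664,273,.005),('crimpR',690,284,.005),('tubemid',695,236,.02),('frontTopFar',461,80,.046),('frontTopNear',478,262,.046),('pull',485,170,.03),('floor',410,180,.016),('lidFL',27,88,.102),('lidFR',315,67,.102),('lidNR',330,275,.102),('lidNL',42,300,.102),('lidmid',180,180,.102),('knob',168,52,.0965),('block',684,406,.03),('bott',575,45,.13),('bots',637,38,.11)]:
    U,V=236+u/3.6,130+v/3.6
    print(n,world(b,U,V,z),world(b,U,V))
def ray(s,u,v):
    c=-np.array(s['R']).T@s['t']; d=world(s,u,v,0)-c; return c,d/np.linalg.norm(d)
for n,p,q in [('knob',(168,52),(271,41)),('pull',(487,170),(457,266)),('lidFR',(315,67),(373,97)),('crimp',(677,279),(570,455)),('frontFar',(461,80),(496,204)),('frontnear',(478,262),(378,297))]:
    c1,d1=ray(b,236+p[0]/3.6,130+p[1]/3.6);c2,d2=ray(a,260+q[0]/4,160+q[1]/4)
    M=np.stack([d1,-d2],1);t=np.linalg.lstsq(M,c2-c1,rcond=None)[0]
    x=c1+t[0]*d1;y=c2+t[1]*d2;print(n,(x+y)/2,np.linalg.norm(x-y))
    if n!='': print('  depth scene',world(a,260+q[0]/4,160+q[1]/4))
```

```text
cap [ 0.5399 -0.3948  0.013 ] [ 0.5395 -0.3943  0.0149]
crimpL [ 0.4497 -0.339   0.005 ] [ 0.4507 -0.3406 -0.0019]
crimpR [ 0.4377 -0.3667  0.005 ] [ 0.4384 -0.3678  0.0008]
tubemid [ 0.4879 -0.3704  0.02  ] [ 0.488  -0.3705  0.0194]
frontTopFar [ 0.6533 -0.1177  0.046 ] [ 0.6548 -0.1183  0.0403]
frontTopNear [ 0.4545 -0.1327  0.046 ] [ 0.4542 -0.1324  0.0479]
pull [ 0.5576 -0.1439  0.03  ] [ 0.5548 -0.1422  0.0429]
floor [ 0.5492 -0.0639  0.016 ] [ 0.5499 -0.0642  0.0124]
lidFL [0.6277 0.3416 0.102 ] [ 0.6552  0.3574 -0.0022]
lidFR [0.6516 0.0412 0.102 ] [0.6516 0.0412 0.1018]
lidNR [0.4317 0.026  0.102 ] [0.4322 0.0259 0.0984]
lidNL [0.4049 0.3199 0.102 ] [ 0.4194  0.335  -0.0065]
lidmid [0.5304 0.1808 0.102 ] [0.5307 0.1809 0.1006]
knob [0.6687 0.1955 0.0965] [0.6649 0.1947 0.11  ]
block [ 0.3043 -0.3492  0.03  ] [ 0.3042 -0.349   0.0306]
bott [ 0.6684 -0.2265  0.13  ] [ 0.6704 -0.2277  0.1231]
bots [ 0.6821 -0.2952  0.11  ] [ 0.6853 -0.2976  0.0992]
knob [0.6678 0.1953 0.1001] 8.692077430676511e-05
  depth scene [0.662  0.1901 0.1044]
pull [ 0.5559 -0.1451  0.0385] 0.00044653091050527604
  depth scene [ 0.5571 -0.1446  0.0377]
lidFR [0.6515 0.0411 0.1028] 0.0004332952217679383
  depth scene [0.6504 0.04   0.1038]
crimp [ 0.4433 -0.3526  0.0089] 0.0019625902976739126
  depth scene [ 0.4499 -0.35    0.0031]
frontFar [ 0.6529 -0.1175  0.0478] 0.00016970547717014848
  depth scene [ 0.6616 -0.1119  0.0408]
frontnear [ 0.4541 -0.1324  0.0512] 0.0011201243281799718
  depth scene [ 0.4613 -0.1276  0.0448]
```

The manual's scale: shifts go in units of 5 mm and turns go in units of 10 degrees. Converting my numbers, 0.149 m is 29.8, -0.05 m is -10, 45 degrees is 4.5.

Emit:
drive_effector --offsets '[-10, 4, 0, 0.6, 0.088, -22, 10, 2, 1.5, 0.088, -34, 16, 4, 2.5, 0.088, -44, 20, 6, 3.5, 0.088, -54, 25, 8, 4.5, 0.088, -60, 28, 10, 4.5, 0.088, -64, 29.8, 10, 4.5, 0.088, -64, 29.8, 10, 4.5, 0.088]'

```text
clock: 1.1
tool_pos: [0.4908, -0.3722, 0.2017]
orientation: [-180.0, -0.0, 156.5]
force: [0.5, -0.6, -0.5]
opening: 0.0877
gripper_force: 0.0
```

Run:
```python
from h import *
s=snap('wrist','w1');save(s,'e',None,1.25);print(s['obs']['tool_pos'],s['obs']['orientation'],s['obs']['joint_pos'])
```

```text
[ 0.49079932 -0.37220537  0.20168884] [-1.79990297e+02 -6.00988003e-03  1.56527993e+02] [-1.90275789e+01  1.70919164e+01 -1.11160052e+01  1.04488908e-02
 -6.17988225e+01 -9.44493664e+01]
```

View pics/e.png

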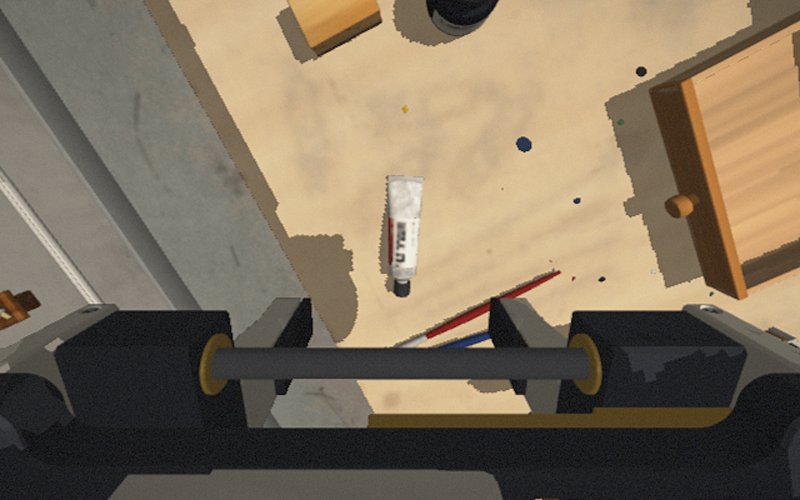

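Wrist view: tube from crimp (404,177) to cap tip (401,296), drawer pull at (682,206), front corners (652,90) and (740,298).

Run:
```python
from h import *
np.set_printoptions(precision=4,suppress=True)
s=pickle.load(open('w1.pkl','rb'))
print(s['T_tool_cam'],s['fovy'])
for n,u,v,z in [('crimp',405,178,.004),('cap',402,296,.012),('L',391,235,.014),('R',420,235,.014),('mid',404,240,.027),('pull',673,206,.03),('far',740,298,.046),('near',652,90,.046),('nearin',681,80,.046)]:
    print(n,world(s,u*.8,v*.8,z),world(s,u*.8,v*.8))
```

```text
[[ 0.0004 -0.9519 -0.3064  0.0832]
 [ 1.      0.0005 -0.0003  0.0009]
 [ 0.0005 -0.3064  0.9519 -0.1327]
 [ 0.      0.      0.      1.    ]] 70.45030515511964
crimp [ 0.4485 -0.3481  0.004 ] [ 0.4486 -0.3481  0.0029]
cap [ 0.5528 -0.3961  0.012 ] [ 0.5488 -0.3944  0.0215]
L [ 0.4905 -0.3805  0.014 ] [ 0.4904 -0.3804  0.0145]
R [ 0.5013 -0.3556  0.014 ] [ 0.5056 -0.3564 -0.0019]
mid [ 0.4964 -0.3699  0.027 ] [ 0.4979 -0.3705  0.0213]
pull [ 0.5601 -0.1437  0.03  ] [ 0.5588 -0.1455  0.0328]
far [ 0.66   -0.1141  0.046 ] [ 0.6596 -0.1144  0.0464]
near [ 0.4581 -0.1524  0.046 ] [ 0.4626 -0.1332  0.0162]
nearin [ 0.4598 -0.1314  0.046 ] [ 0.4607 -0.1277  0.0408]
```

Converted, -0.01 m is -2, 0.002 m is 0.4, 1 degrees is 0.1.

Emit:
drive_effector --offsets '[-2, 0.4, 10, 0.1, 0.088, -2, 0.4, 20, 0.1, 0.088, -2, 0.4, 28, 0.1, 0.088, -2, 0.4, 32, 0.1, 0.088, -2, 0.4, 34.2, 0.1, 0.088, -2, 0.4, 34.2, 0.1, 0.088, -2, 0.4, 34.2, 0.1, 0.02, -2, 0.4, 34.2, 0.1, 0.02]'

```text
clock: 2.15
tool_pos: [0.5005, -0.3753, 0.0317]
orientation: [180.0, 0.1, 155.4]
force: [-0.3, -0.7, 0.0]
opening: 0.0727
gripper_force: 0.0
```

Emit:
drive_effector --offsets '[0, 0, 0, 0, 0.02, 0, 0, 0, 0, 0.02, 0, 0, 0, 0, 0.02, 0, 0, 0, 0, 0.02]'

```text
clock: 2.65
tool_pos: [0.4999, -0.375, 0.0305]
orientation: [-180.0, -0.0, 155.4]
force: [0.3, 0.5, -0.1]
opening: 0.0331
gripper_force: 0.0
```

Converted, -0.12 m is -24, -0.08 m is -16.

Emit:
drive_effector --offsets '[0, 0, 0, 0, 0.02, 0, 0, 0, 0, 0.02, 0, 0, 0, 0, 0.02, 0, 0, -6, 0, 0.02, 0, 0, -16, 0, 0.02, 0, 0, -24, 0, 0.02, 0, 0, -24, 0, 0.02]'

```text
clock: 3.52
tool_pos: [0.5018, -0.3759, 0.1545]
orientation: [-180.0, 0.4, 155.4]
force: [-0.5, -0.5, -0.9]
opening: 0.0277
gripper_force: 30.0
```

Run:
```python
from h import *
np.set_printoptions(precision=4,suppress=True)
s=snap('wrist','w2');save(s,'f',None,1)
o=s['obs'];A=Ro.from_euler('xyz',o['orientation'],degrees=True).as_matrix();print(o['tool_pos'],A,o['joint_pos'])
```

```text
[ 0.5018 -0.3759  0.1545] [[-0.9095  0.4156  0.0061]
 [ 0.4155  0.9096 -0.0029]
 [-0.0068 -0.0001 -1.    ]] [-18.9996  20.2113 -13.3065   0.0495 -56.0966 -95.5824]
```

View pics/f.png

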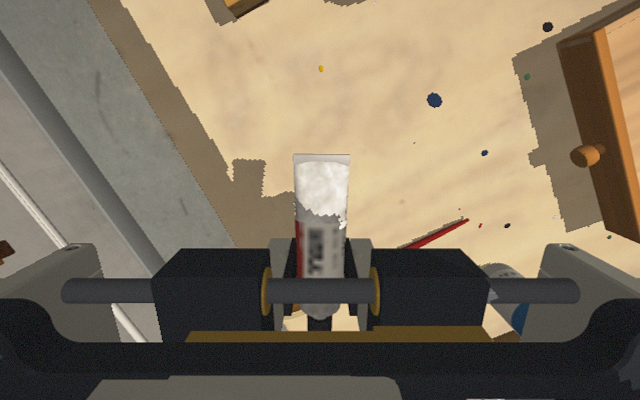

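The tube is squarely held (crimp at (322,155), between the pads). Next I carry it over the drawer and turn it.

Converted, 0.32 m is 64, 0.0935 m is 18.7, -80 degrees is -8.

Emit:
drive_effector --offsets '[2, 6, 0, -1, 0.02, 5, 16, 0, -2, 0.02, 7, 26, 0, -3, 0.02, 10, 36, 0, -4, 0.02, 13, 44, 0, -5, 0.02, 16, 52, 0, -6, 0.02, 18, 60, 0, -7, 0.02, 18.7, 64, 0, -8, 0.02]'

```text
clock: 4.58
tool_pos: [0.5474, -0.0433, 0.1492]
orientation: [179.9, -0.1, -124.2]
force: [1.2, -0.9, -0.4]
opening: 0.0276
gripper_force: 30.0
```

Emit:
drive_effector --offsets '[0, 0, 0, -1, 0.02, 0, 0, 0, -2, 0.02, 0, 0, 0, -3, 0.02, 0, 0, 0, -3.9, 0.02, 0, 0, 0, -3.9, 0.02, 0, 0, 0, -3.9, 0.02]'

```text
clock: 5.32
tool_pos: [0.5476, -0.0452, 0.1498]
orientation: [179.9, -0.0, -85.8]
force: [0.0, -0.1, -0.1]
opening: 0.0277
gripper_force: 30.0
```

Run:
```python
from h import *
np.set_printoptions(precision=4,suppress=True)
s=snap('wrist','w3');save(s,'g',None,1.25)
o=s['obs'];A=Ro.from_euler('xyz',o['orientation'],degrees=True).as_matrix();print(o['tool_pos'],A,o['joint_pos'])
```

```text
[ 0.5476 -0.0452  0.1498] [[ 0.0735 -0.9973 -0.0013]
 [-0.9973 -0.0735 -0.0002]
 [ 0.0001  0.0013 -1.    ]] [ 15.7097  14.0061 -23.0878  -0.0082 -52.9802 -11.4896]
```

View pics/g.png

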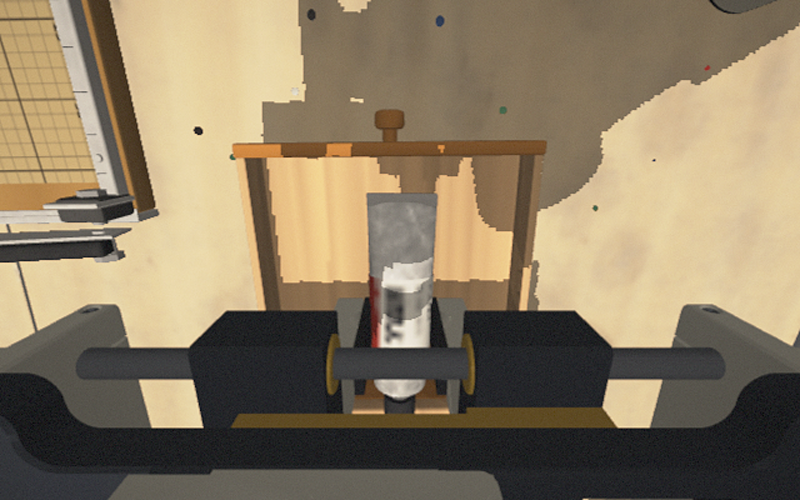

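Wrist view: tube aligned with the drawer, front's top edge from (234,150) to (546,146), pull at (389,118).

Run:
```python
from h import *
np.set_printoptions(precision=4,suppress=True)
s=pickle.load(open('w3.pkl','rb'))
for n,u,v,z in [('fl',234,146,.046),('fr',546,142,.046),('pull',389,112,.033),('in',390,155,.046),('wl',265,250,.046),('wr',521,250,.046)]:
    print(n,world(s,u*.8,v*.8,z),world(s,u*.8,v*.8))
```

```text
fl [ 0.6597 -0.1152  0.046 ] [ 0.6592 -0.1152  0.0472]
fr [ 0.461  -0.1323  0.046 ] [ 0.4619 -0.1323  0.0482]
pull [ 0.5626 -0.1436  0.033 ] [ 0.5623 -0.1432  0.0393]
in [ 0.5598 -0.117   0.046 ] [ 0.5598 -0.117   0.047 ]
wl [ 0.6429 -0.0465  0.046 ] [ 0.6476 -0.0422  0.0334]
wr [ 0.4641 -0.0597  0.046 ] [ 0.4601 -0.0567  0.0355]
```

Emit:
drive_effector --offsets '[0, -1, 8, 0, 0.02, 0, -1, 14, 0, 0.02, 0, -1, 18, 0, 0.02, 0, -1, 19.6, 0, 0.02, 0, -1, 20.2, 0, 0.02, 0, -1, 20.2, 0, 0.02, 0, -1, 20.2, 0, 0.02]'

```text
clock: 6.25
tool_pos: [0.5535, -0.0446, 0.0504]
orientation: [-179.9, 0.0, -85.6]
force: [-0.3, 0.3, 0.6]
opening: 0.0276
gripper_force: 30.0
```

Emit:
drive_effector --offsets '[0, 0, 0.6, 0, 0.02, 0, 0, 0.6, 0, 0.02, 0, 0, 0.6, 0, 0.065, 0, 0, 0.6, 0, 0.065, 0, 0, 0.6, 0, 0.065, 0, 0, 0.6, 0, 0.065, 0, 0, 0.6, 0, 0.065]'

```text
clock: 7.12
tool_pos: [0.553, -0.0447, 0.0465]
orientation: [180.0, 0.0, -85.6]
force: [0.8, 0.2, 0.3]
opening: 0.0646
gripper_force: 0.0
```

Emit:
drive_effector --offsets '[0, 0, -4, 0, 0.065, 0, 0, -12, 0, 0.065, 0, 0, -20, 0, 0.065, -4, 0, -24, 0, 0.065, -4, 0, -24, 0, 0.065]'

```text
clock: 7.75
tool_pos: [0.5524, -0.0239, 0.1685]
orientation: [-179.8, 0.0, -85.5]
force: [-0.4, -0.2, -0.2]
opening: 0.0651
gripper_force: 0.0
```

Run:
```python
from h import *
s=snap('wrist','w4');save(s,'i',None,1);print(s['obs']['tool_pos'])
```

```text
[ 0.55242939 -0.02385695  0.1684838 ]
```

View pics/i.png

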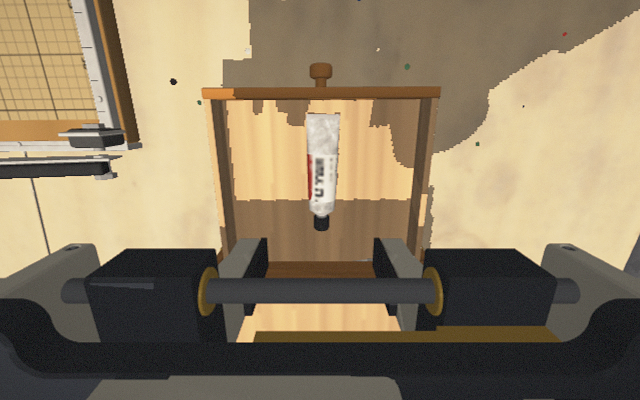

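The tube lies flat in the drawer, crimp at (322,114) and cap at (321,230), clear of the front wall. Now to the drawer's front.

Converted, 0.103 m is 20.6, -0.035 m is -7.

Emit:
drive_effector --offsets '[8, -2, 0, 0, 0, 16, -4, 0, 0, 0, 24, -7, 0, 0, 0, 24, -7, 6, 0, 0, 24, -7, 12, 0, 0, 24, -7, 17, 0, 0, 24, -7, 20, 0, 0, 24, -7, 20.6, 0, 0]'

```text
clock: 8.8
tool_pos: [0.5947, -0.142, 0.062]
orientation: [179.8, 0.0, -85.6]
force: [0.3, -0.1, 0.9]
opening: 0.0003
gripper_force: 0.0
```

Emit:
drive_effector --offsets '[0, 0, 0, 0, 0, 0, 0, 0, 0, 0, 0, 0, 0, 0, 0]'

```text
clock: 9.18
tool_pos: [0.596, -0.1417, 0.0644]
orientation: [-179.9, -0.0, -85.6]
force: [-0.0, 0.1, -0.3]
opening: 0.0001
gripper_force: 0.0
```

Run:
```python
from h import *
np.set_printoptions(precision=4,suppress=True)
o=ctrl.get_obs();print(o['tool_pos'],o['orientation'],o['opening'])
```

```text
[ 0.596  -0.1417  0.0644] [-179.9181   -0.0031  -85.5752] 6.898735581931076e-05
```

Converted, -0.08 m is -16, -0.07 m is -14.

Emit:
drive_effector --offsets '[-2, 0, 0, 0, 0, -4, 0, 0, 0, 0, -6, 0, 0, 0, 0, -8, 0, 0, 0, 0, -10, 0, 0, 0, 0, -12, 0, 0, 0, 0, -14, 0, 0, 0, 0, -16, 0, 0, 0, 0]'

```text
clock: 10.18
tool_pos: [0.5892, -0.0613, 0.0635]
orientation: [180.0, -0.0, -85.6]
force: [-1.4, -1.7, 1.3]
opening: 0.0004
gripper_force: 0.8
```

Emit:
drive_effector --offsets '[-2, 0, 0, 0, 0, -4, 0, 0, 0, 0, -6, 0, 0, 0, 0, -8, 0, 0, 0, 0, -10, 0, 0, 0, 0, -12, 0, 0, 0, 0, -13, 0, 0, 0, 0, -13, 0, 0, 0, 0]'

```text
clock: 11.18
tool_pos: [0.5848, 0.0035, 0.0637]
orientation: [-179.9, 0.0, -85.5]
force: [0.3, 0.4, 0.5]
opening: 0.0001
gripper_force: 0.0
```

Converted, -0.018 m is -3.6, -0.016 m is -3.2.

Emit:
drive_effector --offsets '[-1, 0, 0, 0, 0, -2, 0, 0, 0, 0, -2.4, 0, 0, 0, 0, -2.8, 0, 0, 0, 0, -3.2, 0, 0, 0, 0, -3.6, 0, 0, 0, 0, -3.6, 0, 0, 0, 0]'

```text
clock: 12.05
tool_pos: [0.5829, 0.021, 0.0635]
orientation: [180.0, 0.0, -85.6]
force: [-0.1, 1.1, 0.5]
opening: 0.0003
gripper_force: 0.0
```

Converted, -0.004 m is -0.8, -0.003 m is -0.6.

Emit:
drive_effector --offsets '[-0.4, 0, 0, 0, 0, -0.6, 0, 0, 0, 0, -0.8, 0, 0, 0, 0, -0.8, 0, 0, 0, 0]'

```text
clock: 12.55
tool_pos: [0.5826, 0.0218, 0.0635]
orientation: [179.9, -0.2, -85.6]
force: [5.6, -18.7, -0.8]
opening: 0.0007
gripper_force: 9.5
```

Emit:
drive_effector --offsets '[-0.2, 0, 0, 0, 0, -0.4, 0, 0, 0, 0, -0.4, 0, 0, 0, 0]'

```text
clock: 12.92
tool_pos: [0.5826, 0.022, 0.0635]
orientation: [179.9, -0.3, -85.6]
force: [9.3, -30.3, -2.3]
opening: 0.0004
gripper_force: 15.3
```

Emit:
drive_effector --offsets '[-0.2, 0, 0, 0, 0, -0.4, 0, 0, 0, 0, -0.4, 0, 0, 0, 0]'

```text
clock: 13.3
tool_pos: [0.5825, 0.0221, 0.0636]
orientation: [179.9, -0.4, -85.6]
force: [11.3, -41.2, -2.9]
opening: 0.0005
gripper_force: 21.0
```

Emit:
drive_effector --offsets '[4, 0, 0, 0, 0, 8, 0, -6, 0, 0, 12, 0, -14, 0, 0, 12, 0, -24, 0, 0, 12, 0, -32, 0, 0.06, 12, 0, -36, 0, 0.06, 12, 0, -36, 0, 0.06]'

```text
clock: 14.18
tool_pos: [0.5877, -0.0307, 0.2453]
orientation: [-179.8, 0.1, -85.6]
force: [0.3, -0.3, -0.5]
opening: 0.0247
gripper_force: 0.0
```

Run:
```python
from h import *
np.set_printoptions(precision=4,suppress=True)
s=snap('wrist','w5');b=snap('top','top2');a=snap('scene','scene2');print(s['obs']['tool_pos'],s['obs']['joint_pos'])
im=np.hstack([cv2.resize(a['frame'][140:300,240:440],(400,320)),cv2.resize(b['frame'][120:240,230:380],(400,320))])
w=cv2.resize(s['frame'],(448,280)); w=np.hstack([w,np.zeros((280,352,3),np.uint8)])
cv2.imwrite('pics/j.png',np.vstack([im,w])[:,:,::-1])
```

```text
[ 0.5877 -0.0307  0.2453] [ 16.0196  12.5937 -11.2661  -0.0143 -65.9347 -11.5867]
```

View pics/j.png

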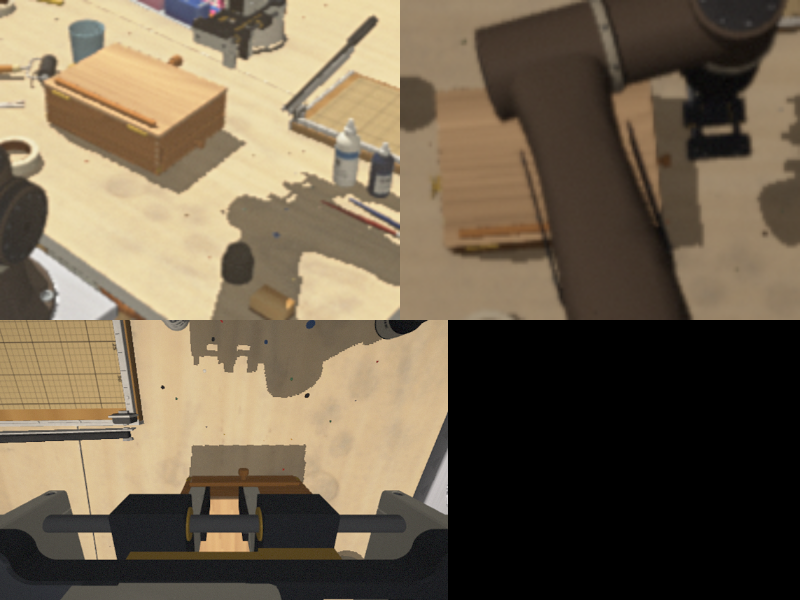

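Drawer looks shut: scene crop shows the pull (218,137) just proud of the box face, wrist view shows the pull at (243,472) next to the lid edge. I measure it and locate the lid knob.

Run:
```python
from h import *
np.set_printoptions(precision=4,suppress=True)
s=pickle.load(open('w5.pkl','rb'))
for v in range(204,252,3): print(v,world(s,348,v+.5),world(s,348,v,.036)[:2],s['frame'][v,348])
print([ (u,world(s,u,233)) for u in (280,310,400,420)])
a=pickle.load(open('scene2.pkl','rb'))
f=snap('scene','tmp')
# knob: scene crop cluster by depth-z near lid knob
P=[]
for v in range(160,180):
  for u in range(318,338):
    w=world(a,u+.5,v+.5)
    if .075<w[2]<.125 and .645<w[0]<.70 and .15<w[1]<.24 : P.append(w)
P=np.array(P);print(len(P),P.mean(0),P.min(0),P.max(0))
b=pickle.load(open('top.pkl','rb'))
P=np.array([world(b,u+.5,v+.5) for v in range(135,152) for u in range(270,295)])
P=P[(P[:,2]>.05)&(P[:,0]>.652)];print(len(P),P.mean(0),P.min(0),P.max(0))
```

```text
204 [ 0.5465  0.0095 -0.0014] [ 0.5512 -0.0033] [122 106  81]
207 [ 0.546   0.014  -0.0014] [0.5508 0.0008] [124 108  86]
210 [ 0.5454  0.0187 -0.0021] [0.5504 0.0048] [127 112  89]
213 [0.5496 0.0103 0.0338] [0.5499 0.0088] [82 55 34]
216 [0.5499 0.0123 0.0395] [0.5495 0.0129] [108  77  44]
219 [0.5493 0.0166 0.0389] [0.549  0.0171] [103  67  35]
222 [0.5489 0.0207 0.0391] [0.5486 0.0212] [101  68  37]
225 [0.5477 0.0273 0.033 ] [0.5481 0.0254] [103  71  37]
228 [0.5474 0.0309 0.0345] [0.5477 0.0296] [91 61 35]
231 [0.5483 0.0309 0.0443] [0.5472 0.0338] [82 56 32]
234 [0.5482 0.0339 0.0471] [0.5468 0.0381] [110  73  42]
237 [0.5483 0.0362 0.0511] [0.5463 0.0424] [92 63 32]
240 [ 0.5725 -0.0416  0.2258] [0.5458 0.0467] [96 89 79]
243 [ 0.5725 -0.0401  0.2266] [0.5453 0.0511] [75 72 66]
246 [ 0.573  -0.0408  0.2319] [0.5449 0.0554] [53 52 50]
249 [ 0.5735 -0.0412  0.2364] [0.5444 0.0599] [27 26 19]
[(280, array([0.6347, 0.0387, 0.047 ])), (310, array([0.5966, 0.0348, 0.049 ])), (400, array([0.483 , 0.0261, 0.0482])), (420, array([0.4571, 0.0248, 0.0465]))]
36 [0.662 0.191 0.103] [0.645  0.1645 0.088 ] [0.6807 0.222  0.114 ]
43 [0.6624 0.1921 0.1047] [0.652  0.1804 0.0897] [0.6749 0.2035 0.1142]
```

Run:
```python
from h import *
np.set_printoptions(precision=4,suppress=True)
th=np.radians(4.6);xb=np.array([np.cos(th),np.sin(th)]);yb=np.array([-np.sin(th),np.cos(th)])
c=np.array([.5325,.0315])
for n in('scene2','w5'):
    s=pickle.load(open(n+'.pkl','rb'))
    Q=[]
    for v in range(0,400):
        for u in range(0,640):
            if s['z_map'][v,u]<=.1: continue
            if n=='scene2' and not(310<u<370 and 170<v<240): continue
            if n=='w5' and not(150<v<260 and 200<u<480): continue
            w=world(s,u+.5,v+.5); d=w[:2]-c
            Q.append((d@xb,d@yb,w[2],u,v))
    Q=np.array(Q)
    for x in(-.09,-.06,-.03,0,.03,.06,.09):
        for z0 in(.024,.034,.044,.054,.064,.074,.084,.096):
            m=(abs(Q[:,0]-x)<.014)&(abs(Q[:,2]-z0)<.005)&(abs(Q[:,1])<.06)
            if m.sum(): print(n,x,z0,m.sum(),'y med %.4f min %.4f'%(np.median(Q[m,1]),Q[m,1].min()))
s=pickle.load(open('scene2.pkl','rb'));w=pickle.load(open('w5.pkl','rb'))
i1=cv2.resize(s['frame'][180:230,300:370],(800,571),interpolation=cv2.INTER_CUBIC)[:300*2]
i2=cv2.resize(w['frame'][170:270,240:460],(400,182),interpolation=cv2.INTER_CUBIC)
cv2.imwrite('pics/k.png',np.vstack([cv2.resize(i1,(560,400)),np.hstack([i2,np.zeros((182,160,3),np.uint8)])])[:,:,::-1])
```

```text
scene2 -0.09 0.024 28 y med 0.0172 min -0.0043
scene2 -0.09 0.034 22 y med 0.0175 min -0.0058
scene2 -0.09 0.044 29 y med 0.0106 min -0.0026
scene2 -0.09 0.054 25 y med 0.0157 min -0.0036
scene2 -0.09 0.064 22 y med 0.0172 min 0.0002
scene2 -0.09 0.074 26 y med 0.0155 min -0.0007
scene2 -0.09 0.084 21 y med 0.0090 min -0.0004
scene2 -0.09 0.096 29 y med 0.0117 min -0.0032
scene2 -0.06 0.024 10 y med -0.0010 min -0.0049
scene2 -0.06 0.034 11 y med -0.0016 min -0.0066
scene2 -0.06 0.044 16 y med 0.0009 min -0.0057
scene2 -0.06 0.054 8 y med 0.0030 min 0.0007
scene2 -0.06 0.064 12 y med 0.0035 min -0.0006
scene2 -0.06 0.074 7 y med 0.0028 min 0.0011
scene2 -0.06 0.084 11 y med 0.0032 min 0.0014
scene2 -0.06 0.096 15 y med 0.0067 min 0.0006
scene2 -0.03 0.024 7 y med -0.0033 min -0.0066
scene2 -0.03 0.034 8 y med -0.0015 min -0.0050
scene2 -0.03 0.044 15 y med -0.0006 min -0.0043
scene2 -0.03 0.054 8 y med 0.0032 min -0.0037
scene2 -0.03 0.064 9 y med 0.0034 min 0.0016
scene2 -0.03 0.074 7 y med 0.0027 min 0.0002
scene2 -0.03 0.084 6 y med 0.0035 min 0.0027
scene2 -0.03 0.096 19 y med 0.
[... 2763 characters left out ...]
 56 y med 0.0030 min -0.0012
w5 0.03 0.064 55 y med 0.0031 min 0.0027
w5 0.03 0.074 57 y med 0.0031 min 0.0024
w5 0.03 0.084 54 y med 0.0031 min 0.0023
w5 0.03 0.096 77 y med 0.0014 min 0.0004
w5 0.06 0.024 61 y med -0.0016 min -0.0023
w5 0.06 0.034 62 y med -0.0018 min -0.0024
w5 0.06 0.044 151 y med -0.0005 min -0.0024
w5 0.06 0.054 69 y med 0.0032 min -0.0013
w5 0.06 0.064 84 y med 0.0032 min 0.0025
w5 0.06 0.074 89 y med 0.0031 min 0.0023
w5 0.06 0.084 91 y med 0.0031 min 0.0024
w5 0.06 0.096 122 y med 0.0016 min 0.0006
w5 0.09 0.024 59 y med -0.0016 min -0.0021
w5 0.09 0.034 64 y med -0.0016 min -0.0024
w5 0.09 0.044 153 y med -0.0005 min -0.0023
w5 0.09 0.054 25 y med 0.0033 min 0.0001
```

View pics/k.png

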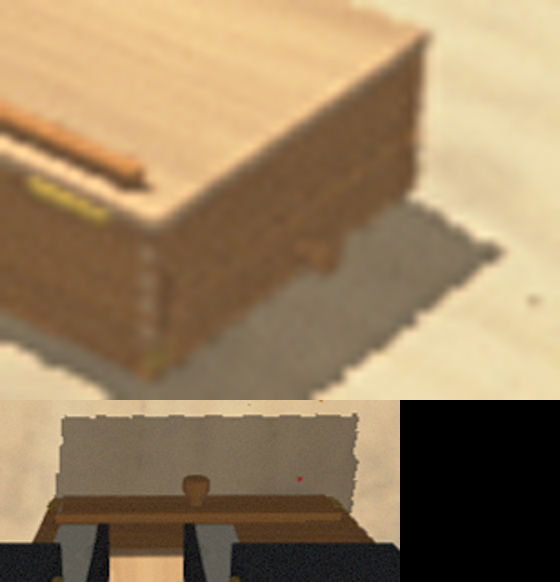

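The close-ups confirm what the depth says: the drawer front stands about 5 mm proud of the box face (the finger met the board's overhanging edge). I'll finish on the pull, with the tips just below its top so the gripper body passes over the board.

The manual's scale: shifts go in units of 5 mm and turns go in units of 10 degrees. Converting my numbers, 0.18 m is 36, 0.165 m is 33.

Emit:
drive_effector --offsets '[-5.2, 5.4, 10, 0, 0, -5.2, 5.4, 20, 0, 0, -5.2, 5.4, 28, 0, 0, -5.2, 5.4, 33, 0, 0, -5.2, 5.4, 36, 0, 0, -5.2, 5.4, 36, 0, 0, -5.2, 5.4, 36, 0, 0]'

```text
clock: 15.25
tool_pos: [0.5587, -0.0071, 0.0644]
orientation: [-179.9, 0.0, -85.6]
force: [1.0, -0.2, 0.3]
opening: 0.0001
gripper_force: 0.0
```

Converted, -0.01 m is -2, -0.008 m is -1.6.

Emit:
drive_effector --offsets '[0, 0, 0.4, 0, 0, -0.6, 0, 0.4, 0, 0, -1.2, 0, 0.4, 0, 0, -1.6, 0, 0.4, 0, 0, -2, 0, 0.4, 0, 0, -2, 0, 0.4, 0, 0]'

```text
clock: 16.0
tool_pos: [0.5574, 0.0029, 0.0616]
orientation: [-180.0, -0.0, -85.6]
force: [0.1, -0.6, 0.8]
opening: 0.0009
gripper_force: 0.6
```

Emit:
drive_effector --offsets '[-0.2, 0, 0, 0, 0, -0.4, 0, 0, 0, 0, -0.6, 0, 0, 0, 0, -0.6, 0, 0, 0, 0]'

```text
clock: 16.5
tool_pos: [0.5571, 0.0058, 0.0616]
orientation: [180.0, 0.0, -85.6]
force: [-0.3, -0.7, 1.0]
opening: 0.0008
gripper_force: 0.8
```

Converted, -0.002 m is -0.4, -0.001 m is -0.2.

Emit:
drive_effector --offsets '[-0.2, 0, 0, 0, 0, -0.4, 0, 0, 0, 0, -0.4, 0, 0, 0, 0]'

```text
clock: 16.88
tool_pos: [0.5569, 0.0068, 0.0616]
orientation: [180.0, -0.1, -85.6]
force: [2.1, -7.8, 1.2]
opening: 0.0002
gripper_force: 3.9
```

Converted, -0.18 m is -36, -0.17 m is -34.

Emit:
drive_effector --offsets '[4, 0, 0, 0, 0, 8, 0, -4, 0, 0, 10, 0, -14, 0, 0, 10, 0, -24, 0, 0, 10, 0, -34, 0, 0.08, 10, 0, -36, 0, 0.08, 10, 0, -36, 0, 0.08]'

```text
clock: 17.75
tool_pos: [0.5608, -0.0424, 0.2419]
orientation: [-179.9, 0.1, -85.6]
force: [0.6, 0.8, -1.4]
opening: 0.025
gripper_force: 0.0
```

Run:
```python
from h import *
np.set_printoptions(precision=4,suppress=True)
th=np.radians(4.6);xb=np.array([np.cos(th),np.sin(th)]);yb=np.array([-np.sin(th),np.cos(th)])
c=np.array([.5325,.0315])
s=snap('wrist','w6')
print(s['obs']['tool_pos'],s['obs']['orientation'],s['obs']['joint_pos'])
Q=[]
for v in range(150,300):
    for u in range(180,480):
        w=world(s,u+.5,v+.5); d=w[:2]-c; Q.append((d@xb,d@yb,w[2]))
Q=np.array(Q)
for x in(-.06,-.03,.03,.06,.09):
    print(x,[(z0,'%.4f'%np.median(Q[m,1])) for z0 in(.03,.04,.06,.07,.096) if (m:=(abs(Q[:,0]-x)<.012)&(abs(Q[:,2]-z0)<.004)&(abs(Q[:,1])<.03)).sum()>5])
```

```text
[ 0.5608 -0.0424  0.2419] [-179.9262    0.0508  -85.6123] [ 15.5926  10.3423 -14.6093  -0.0391 -64.9662 -11.1884]
-0.06 [(0.03, '0.0028'), (0.04, '0.0029'), (0.06, '0.0031')]
-0.03 [(0.03, '0.0027')]
0.03 [(0.03, '0.0030'), (0.04, '0.0030'), (0.06, '0.0032'), (0.07, '0.0031'), (0.096, '0.0012')]
0.06 [(0.03, '0.0032')]
0.09 [(0.03, '0.0034'), (0.04, '0.0032'), (0.06, '0.0031')]
```

Flush now (front 0.0030 vs face 0.0031). Next: above the lid knob.

Converted, -0.2276 m is -45.52, -0.157 m is -31.4, 10 degrees is 1.

Emit:
drive_effector --offsets '[-4, -2, 0, 1, 0.088, -12, -8, 0, 2, 0.088, -20, -14, 0, 3, 0.088, -28, -20, 0, 4, 0.088, -34, -24, 0, 5, 0.088, -40, -28, 0, 6, 0.088, -44, -31, 0, 7, 0.088, -45.52, -31.4, 0, 8, 0.088]'

```text
clock: 18.8
tool_pos: [0.6997, 0.198, 0.2378]
orientation: [-180.0, -0.3, -165.9]
force: [0.3, -0.9, -0.4]
opening: 0.0878
gripper_force: 0.0
```

Emit:
drive_effector --offsets '[0, 0, 0, 1, 0.088, 0, 0, 0, 1, 0.088, 0, 0, 0, 1, 0.088]'

```text
clock: 19.18
tool_pos: [0.6995, 0.1966, 0.2402]
orientation: [-180.0, -0.1, -175.4]
force: [0.2, -0.3, 0.5]
opening: 0.0873
gripper_force: 0.0
```

Run:
```python
from h import *
np.set_printoptions(precision=4,suppress=True)
b=pickle.load(open('top.pkl','rb'));print([world(b,u,v) for u,v in((268,40),(270,60),(270,75),(270,82))])
s=snap('wrist','w7')
print(s['obs']['tool_pos'],s['obs']['orientation'],s['obs']['joint_pos'])
W=np.array([[world(s,u+.5,v+.5) for u in range(0,640)] for v in range(0,400)])
np.save('W7.npy',W)
m=(W[...,2]>.07)&(W[...,2]<.125)&(W[...,0]>.655)&(W[...,0]<.70)&(abs(W[...,1]-.195)<.03)
P=W[m];print(m.sum(),P.min(0),P.max(0),P.mean(0))
for x0 in np.arange(.644,.694,.004):
    q=P[(abs(P[:,0]-x0)<.002)]
    if len(q)>3: print('%.3f'%x0,len(q),q[:,1].min(),q[:,1].max(),q[:,2].max())
l=(abs(W[...,2]-.102)<.004)
L=W[l];print(l.sum(),L.min(0),L.max(0))
# far edge of lid
for y0 in(.1,.13,.16,.23,.26):
    q=L[abs(L[:,1]-y0)<.003]
    if len(q):print(y0,q[:,0].min(),q[:,0].max(),np.median(q[:,2]))
```

```text
[array([0.9861, 0.2386, 0.2981]), array([0.9396, 0.2358, 0.2411]), array([0.9369, 0.2465, 0.12  ]), array([0.9366, 0.2522, 0.055 ])]
[0.6995 0.1966 0.2402] [-179.9633   -0.1006 -175.3694] [  30.997    25.8088    7.3097   -0.0124  -71.6074 -116.3624]
640 [0.6551 0.1846 0.0898] [0.6808 0.2106 0.1113] [0.6675 0.1971 0.1056]
0.656 52 0.18818592570755907 0.20388985501382265 0.10532310985405208
0.660 123 0.18462377827501392 0.20917655365069826 0.10897764303274043
0.664 109 0.18493569678288568 0.2096030063510539 0.11007445554189738
0.668 110 0.18525939859640747 0.21006732234597716 0.11131685328835522
0.672 105 0.18550948697249275 0.21051591100471753 0.1099296553688709
0.676 98 0.18576930467245528 0.2105829197641468 0.1103131292993611
0.680 43 0.18707374019310666 0.20866615464982227 0.10889865341243399
49824 [0.5183 0.0344 0.0983] [0.6808 0.3454 0.106 ]
0.1 0.5374899999840259 0.6550902121908599 0.10170326240916838
0.13 0.5350028633823443 0.6516292359747399 0.10167926828076401
0.16 0.5324886972926003 0.6490424227002833 0.10166382773352475
0.23 0.5270701934804765 0.6433396945170603 0.10161025137264515
0.26 0.5242837845312871 0.6410164568664193 0.10160208779345084
```

Emit:
drive_effector --offsets '[4, 0.72, 4, 0, 0.07, 6, 0.72, 12, 0, 0.06, 6, 0.72, 20, 0, 0.05, 6, 0.72, 24, 0, 0.05, 6, 0.72, 26.6, 0, 0.05, 6, 0.72, 26.6, 0, 0.05, 6, 0.72, 26.6, 0, 0.05, 6, 0.72, 26.6, 0, 0.05]'

```text
clock: 20.23
tool_pos: [0.6702, 0.1985, 0.1098]
orientation: [180.0, 0.1, -175.6]
force: [0.2, -0.1, 0.8]
opening: 0.05
gripper_force: 0.0
```

Converted, 0.0015 m is 0.3, -0.0005 m is -0.1.

Emit:
drive_effector --offsets '[0.1, -0.1, 0.3, 0, 0.05, 0.1, -0.1, 0.3, 0, 0.015, 0.1, -0.1, 0.3, 0, 0.015, 0.1, -0.1, 0.3, 0, 0.015, 0.1, -0.1, 0.3, 0, 0.015, 0.1, -0.1, 0.3, 0, 0.015, 0.1, -0.1, 0.3, 0, 0.015, 0.1, -0.1, 0.3, 0, 0.015]'

```text
clock: 21.22
tool_pos: [0.6693, 0.1958, 0.1071]
orientation: [-179.9, -0.0, -175.6]
force: [2.0, -6.7, 1.0]
opening: 0.0253
gripper_force: 30.0
```

Run:
```python
from h import *
np.set_printoptions(precision=4,suppress=True)
o=ctrl.get_obs();print(o['tool_pos'],o['orientation'],o['force'],o['opening'])
p=np.array([.239,.0065])
for a in range(4,45,4):
    t=np.radians(a);c,s=np.cos(t),np.sin(t);q=np.array([p[0]*c-p[1]*s,p[0]*s+p[1]*c])-p
    print(a,'dx %.4f dz %.4f'%(-q[0],-q[1]))
```

```text
[0.6693 0.1958 0.1071] [-179.8696   -0.0475 -175.5974] [ 2.0435 -6.7451  0.9661] 0.025334148180707654
4 dx 0.0010 dz -0.0167
8 dx 0.0032 dz -0.0332
12 dx 0.0066 dz -0.0495
16 dx 0.0111 dz -0.0656
20 dx 0.0166 dz -0.0814
24 dx 0.0233 dz -0.0966
28 dx 0.0310 dz -0.1114
32 dx 0.0398 dz -0.1257
36 dx 0.0495 dz -0.1392
40 dx 0.0601 dz -0.1521
44 dx 0.0716 dz -0.1642
```

Knob held (opening 25 mm, 30 N). Raising along the arc, with a 2 mm sideways relief.

Emit:
drive_effector --offsets '[0.02, -0.4, -0.8, 0, 0.015, 0.08, -0.4, -2, 0, 0.015, 0.2, -0.4, -3.34, 0, 0.015, 0.4, -0.4, -5, 0, 0.015, 0.64, -0.4, -6.64, 0, 0.015, 0.96, -0.4, -8.3, 0, 0.015, 1.32, -0.4, -9.9, 0, 0.015, 1.32, -0.4, -9.9, 0, 0.015]'

```text
clock: 22.22
tool_pos: [0.6623, 0.1951, 0.1572]
orientation: [180.0, -0.0, -175.6]
force: [-1.6, -1.6, -3.4]
opening: 0.0253
gripper_force: 30.0
```

Converted, -0.0546 m is -10.92, -0.0471 m is -9.42.

Emit:
drive_effector --offsets '[0.44, 0, -1.62, 0, 0.015, 0.9, 0, -3.22, 0, 0.015, 1.44, 0, -4.82, 0, 0.015, 2, 0, -6.38, 0, 0.015, 2.66, 0, -7.92, 0, 0.015, 3.34, 0, -9.42, 0, 0.015, 4.1, 0, -10.92, 0, 0.015, 4.1, 0, -10.92, 0, 0.015]'

```text
clock: 23.22
tool_pos: [0.6418, 0.1934, 0.2119]
orientation: [180.0, -0.0, -175.6]
force: [-2.6, -2.7, -3.9]
opening: 0.0252
gripper_force: 30.0
```

Emit:
drive_effector --offsets '[0.78, -0.06, -1.46, 0, 0.015, 1.64, -0.12, -2.92, 0, 0.015, 2.54, -0.16, -4.32, 0, 0.015, 3.5, -0.2, -5.68, 0, 0.015, 4.48, -0.2, -7.02, 0, 0.015, 5.52, -0.2, -8.32, 0, 0.015, 6.6, -0.2, -9.6, 0, 0.015, 6.6, -0.2, -9.6, 0, 0.015]'

```text
clock: 24.22
tool_pos: [0.609, 0.1905, 0.26]
orientation: [179.9, 0.0, -175.6]
force: [-2.5, 5.2, -5.5]
opening: 0.0252
gripper_force: 30.0
```

Emit:
drive_effector --offsets '[0, 0, 0, 0, 0.015, 0, 0, 0, 0, 0.015]'

```text
clock: 24.48
tool_pos: [0.6094, 0.1906, 0.2595]
orientation: [180.0, 0.0, -175.6]
force: [-1.9, 4.8, -5.3]
opening: 0.0254
gripper_force: 30.0
```

Run:
```python
from h import *
np.set_printoptions(precision=4,suppress=True)
s=snap('wrist','w8');o=s['obs'];print(o['tool_pos'],o['force'],o['qvel'])
W=np.array([[world(s,u+.5,v+.5) for u in range(0,640,2)] for v in range(0,400,2)]).reshape(-1,3)
th=np.radians(4.7);xb=np.array([np.cos(th),np.sin(th)]);h=np.array([.6693,.1958])-.239*xb
X=(W[:,:2]-h)@xb;Y=(W[:,:2]-h)@np.array([-xb[1],xb[0]]);Z=W[:,2]-.09
m=(X>.04)&(X<.16)&(abs(Y)<.14)&(Z>.03)&(abs(Z-X*.84-.01)<.03)
p=np.polyfit(X[m],Z[m],1);r=Z[m]-np.polyval(p,X[m]);k=abs(r)<.003
p=np.polyfit(X[m][k],Z[m][k],1);print(m.sum(),k.sum(),np.degrees(np.arctan(p[0])),p)
```

```text
[0.6094 0.1906 0.2595] [-1.9242  4.7969 -5.3136] [-0.0703  0.1109  0.043  -0.0323  0.0263  0.0004]
19303 19283 39.82388462111913 [0.8339 0.0148]
```

Converted, 0.0005 m is 0.1.

Emit:
drive_effector --offsets '[0, 0.1, 0, 0, 0.015, 0, 0.1, 0, 0, 0.015, 0, 0.1, 0, 0, 0.015, 0, 0.1, 0, 0, 0.015, 0, 0.1, 0, 0, 0.015, 0, 0.1, 0, 0, 0.015, 0, 0.1, 0, 0, 0.015, 0, 0.1, 0, 0, 0.015]'

```text
clock: 25.52
tool_pos: [0.6096, 0.1906, 0.2593]
orientation: [180.0, 0.0, -175.6]
force: [-0.1, 3.2, -3.7]
opening: 0.0254
gripper_force: 30.0
```

```bash
python3 -c "
from plant import ctrl
print(ctrl.close_job())"
```

```text
the job is handed in; nothing more can be done
None
```

The tube lies flat in the drawer, the drawer is fully shut, and the board is held still by its knob at 39.8° (measured), handed in at 25.5 s; the first push on the drawer peaked at about 41 N through the fingers against the board's edge, and I did not re-image the bystanders at the end.

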